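Level the cake stand with a shim

ROBOT

A 6-joint arm with a two-finger parallel gripper is mounted at the origin on a cart in front of the work surface, level with it; the furniture and walls round the work are solid. World frame = base frame: x ahead of the robot, y to its left, z up, the work surface at z = 0. Lengths are in m, angles in rad, forces in N, time in s.
With the tool pointing down it reaches from about 0.325 to 0.9 m from the base axis. Payload 6.1 kg.
Tool frame: the origin (TCP) lies midway between the tips of the shut fingers; the grasp point (between the pads) lies 19 mm behind it; z points along the fingers, y is the line along which they close (so a half turn about z gives the same grasp; the last joint's range is limited). The gripper opens to 85 mm and grips with 20 to 120 N. Pads are 22 mm wide; open, the fingers measure 114 mm over their backs; the gripper's body (76 mm by 85 mm) begins 54 mm behind the grasp point. The pads swing forward as they close: fully open they stand 13 mm farther back than shut.
Start: joints at [-1.337, 0.22, 1.526, -0, 1.395, -0.126], TCP at [0.22, -0.585, 0.231] pointing down, gripper open.
Joint ranges: [-2.98, 2.98], [-0.91, 2.08], [0.09, 2.57], [-1.24, 4.39], [0.2, 2.65], [-2.68, 2.68]. Speed limits (rad/s): [2.57, 2.57, 3.01, 3.14, 3.14, 3.14].

INTERFACE

Orientations are given as [roll, pitch, yaw] about the fixed x, y, z axes, in that order (R = Rz(yaw) Ry(pitch) Rx(roll)).
In Python, from plant import movep, move_l, set_joints, gripper_to, hold, inverse_kinematics, observe, get_image, get_calibration, Unreachable, job_done gives the robot as it stands. Calls block until the motion is done:
- movep(position, orientation): joint-space move of the TCP to a pose.
- move_l(position, feed=0.15, rotation=None, max_force=None): straight line of the TCP; rotation=None keeps the orientation; feed is the mean speed in m/s. With max_force (N) it stops when the force on the tool has changed by that much, and returns True; else False.
- set_joints(angles): joint-space move.
- gripper_to(opening, f_grip=None): finger opening in m; f_grip is the grip in N (None keeps the last); returns when the fingers have stopped.
- hold(seconds).
- inverse_kinematics(position, orientation): joint angles nearest the present ones, or None.
- observe(): the state.
- get_image(name): name is "scene" or "top"; returns (picture, depth): 384x512x3 uint8, red, green, blue; 384x512 float32, m along the optical axis (not along the pixel's ray), 0 where there is no reading.
- get_calibration(name): a dict with "intrinsics" (3x3 intrinsics, pixels), "world_from_camera" (4x4, takes a point from camera to world coordinates). Camera axes: x right, y down, z forward; pixel columns grow to the right and rows downward; lengths in m; the calibration is good to about 2 mm. A picture is of the moment at which its call begins. get_calibration takes no time and is no camera call.
A pose or a line that the arm cannot do raises Unreachable and nothing moves.
- job_done(): hands the job in; it is judged then, once.
The state is a dict: "time_s": time; "q": joint angles; "joint_velocities": joint speeds; "joint_torque": joint torques, N m; "eef_pos": TCP position; "tcp_rot": TCP orientation; "ft_force": force on the tool from outside, world axes, zero at the start; "torque": the same for the moment, N m; "opening": finger opening in m; "grasp_force": force on a finger pad.
Only numpy, scipy, OpenCV 4.12 (cv2) and the standard library are available. Lean on these libraries where they do the work, as an engineer would, in place of code of your own. Each camera call takes 0.05 s, during which the arm holds its last target. There are 200 camera calls.

TASK

The three-footed cake stand leans because its front foot, the one nearest the robot, is too short. Slide the thin end of the wooden shim under that foot along the counter and push it in until the bubble of the spirit level on the stand lies between its two black lines; then let go and leave the shim there. Push gently and slowly: do not force the shim, do not touch the stand itself or shove it along, and leave everything else where it is.

Things in the scene. Friction and masses are not known exactly. Their poses are not given: they have to be found in the camera images.
- stand: Cake stand, 1.6 kg, loose: round marble top (180 mm across, 62 to 76 mm above the counter) on three steel arms with feet. Level on top up to 104 mm. Origin at counter level under the top's centre; x from front foot to centre, z up. Front foot at (-110, 0) mm, 4 to 9.2 mm too short (how much is not known), so the stand leans to it by about 0.024 to 0.06 rad; back feet at (50, 85) and (50, -85) mm, on which it turns.
- stand_foot (a point): Point under the front arm's end, on the plane of the other feet: a little below the counter while the stand leans. The foot is a smooth steel ball, 32 mm across, resting on the counter with about 5 N; its screw is bent, so the ball sits up to 9 mm nearer or farther along x than this point (not known which). Arm end: 26 mm across, underside 26 mm or more above the counter. Axes as the stand's.
- bubble (a joint): White 12 mm bubble in the yellow-green vial of the spirit level fixed along x on the stand's top: lean of the stand in rad. Positive, bubble off to the stand's +x, while the front foot is low (0.024 to 0.06 at first); negative when lifted too far. About 0.00625 per mm of lift of the foot; bubble 0.45 mm per 0.001. Black lines 8.5 mm either side of the middle: bubble between them = within 0.0056 of 0.
- shim_grip (a point): Centre of the wooden shim's grip block, 18 mm above the counter. The shim, 105 x 26 mm, 100 g, lies loose and flat. The block at its thick end is 30 mm long (x), 22 mm wide (y), 36 mm high; from it a 75 mm ramp runs down from 20 mm to a 1.5 mm thin edge (1 mm in 4 mm). x points from block to thin edge, z up. Pushing it under the foot takes about 8 to 15 N.
- shim_tip (a point): Middle of the shim's thin edge, at its underside: 90 mm along x from the centre of the grip block. Axes as the shim's.
- mug_d: White mug, 86 x 116 x 91 mm, loose, not to be disturbed. Origin under its middle.
- creamer: Small white jug, 67 x 103 x 85 mm, loose, not to be disturbed. Origin under its middle.
- salt_shaker: Glass shaker with metal top, 44 x 44 x 90 mm, loose, not to be disturbed. Origin under its middle.
- pepper_shaker: Second such shaker, 44 x 44 x 90 mm, loose, not to be disturbed. Origin under its middle.
- mug_c: Blue mug, 80 x 109 x 90 mm, loose, not to be disturbed. Origin under its middle.
Not all that is in view belongs to the job. What is shaped like the part that bears shim_grip but pink is not meant.

How it is judged:
By the outcome, as a careful person would: the job done as asked, in the order asked, and still so for the second after the job is handed in, with the robot touching nothing.
It also fails if it takes over 72 s, if anything falls off the work surface, if the arm or the gripper's body presses on something with over 40 N, if the wrist force passes 120 N, or if a joint passes its speed limit or range.

## Working session

There is one attempt and no reset: what is moved stays moved. The work goes in short steps, each a Python script; the robot and the scene stay as the last script left them, time stands still between calls to the robot, and variables do not carry over. Pictures are saved under pics/ and viewed, at most 10 in all, crops included, and the job is handed in when it is done.

```bash
mkdir -p pics; cat > h.py <<'E'
import numpy as np, cv2
from plant import *
def grab(n):
    im,d=get_image(n); c=get_calibration(n); return im,d,np.array(c["intrinsics"]),np.array(c["world_from_camera"])
def ray(u,v,K,T,z):
    d=T[:3,:3]@np.linalg.solve(K,[u,v,1.]); o=T[:3,3]; return o+d*(z-o[2])/d[2]
def cloud(d,K,T):
    v,u=np.mgrid[:d.shape[0],:d.shape[1]]
    p=np.stack([(u-K[0,2])/K[0,0]*d,(v-K[1,2])/K[1,1]*d,d],-1)
    return p@T[:3,:3].T+T[:3,3]
E
python3 - <<'E'
from h import *
for n in("scene","top"):
    im,d,K,T=grab(n); cv2.imwrite(f"pics/{n}0.png",im[...,::-1]); np.savez(f"{n}0.npz",im=im,d=d,K=K,T=T)
    print(n,K.round(1).tolist(),T.round(3).tolist())
print(observe())
E
```

```text
scene [[407.2, 0.0, 260.0], [0.0, 407.2, 191.6], [0.0, 0.0, 1.0]] [[0.762, -0.329, 0.558, -0.128], [-0.647, -0.382, 0.66, -0.898], [-0.004, -0.864, -0.504, 0.464], [0.0, 0.0, 0.0, 1.0]]
top [[356.1, 0.0, 253.6], [0.0, 356.1, 185.6], [0.0, 0.0, 1.0]] [[-0.019, -0.995, 0.096, 0.424], [-1.0, 0.02, 0.012, -0.119], [-0.014, -0.096, -0.995, 0.892], [0.0, 0.0, 0.0, 1.0]]
{'time_s': 0.1, 'q': array([-1.33709198e+00,  2.21137656e-01,  1.52749560e+00, -1.44346132e-05,
        1.39472134e+00, -1.26079433e-01]), 'joint_velocities': array([-0.00078457, -0.0020487 , -0.00292584, -0.00203694,  0.00032127,
        0.00136198]), 'joint_torque': array([ 1.36371775e-03, -4.98243785e+01, -3.90546584e+01, -6.99847169e-05,
        5.61607812e-03,  2.13194011e-05]), 'eef_pos': array([ 0.21992055, -0.58444247,  0.23031519]), 'tcp_rot': array([-3.13984291e+00, -2.07462506e-04,  3.59786144e-01]), 'ft_force': array([0.41862198, 0.54633586, 0.28907702]), 'torque': array([0.04089703, 0.04605683, 0.01912417]), 'grasp_force': 0.0, 'opening': 0.08554729333356426}
```

View pics/scene0.png

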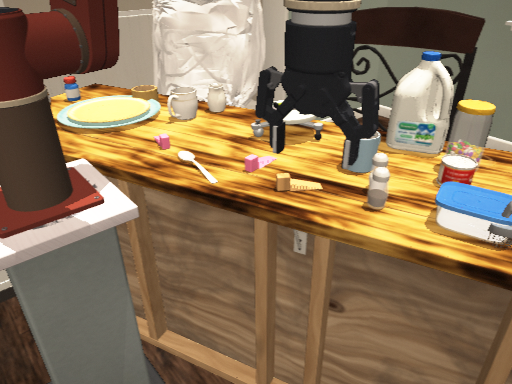

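View pics/top0.png

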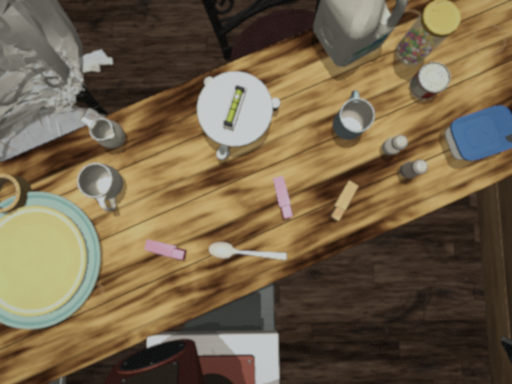

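Scene: the arm, with decoys and the stand behind the gripper. Top: wooden (tan) shim at about (345,200). Pink look-alikes are at (283,197) and (165,250), so they're not meant. The stand's top is at (235,108), its front foot at about (223,153), and the bubble vial at (234,106). I'll confirm in one enlarged crop.

```bash
python3 - <<'E'
from h import *
D=np.load("top0.npz");im,d,K,T=[D[k] for k in("im","d","K","T")]
c=cv2.resize(im[60:230,190:370],None,fx=4.2,fy=3.5*1.2*0+3.5,interpolation=cv2.INTER_CUBIC) if 0 else cv2.resize(im[65:225,190:370],None,fx=3.7,fy=3.7,interpolation=cv2.INTER_CUBIC)
cv2.imwrite("pics/crop1.png",c[...,::-1])
P=cloud(d,K,T)
# heights around shim and foot
np.set_printoptions(linewidth=250,suppress=True)
print("shim z mm\n",(P[178:224:2,328:362:2,2]*1000).round().astype(int))
print("foot z mm\n",(P[140:164,212:236,2]*1000).round().astype(int))
# top disc fit
m=(P[...,2]>.05)&(P[...,2]<.095); m[:, :190]=0;m[:,285:]=0;m[:65]=0;m[165:]=0
q=P[m]; A=np.c_[q[:,:2],np.ones(len(q))]; print(len(q),q.mean(0),np.linalg.lstsq(A,q[:,2],rcond=None)[0])
E
```

```text
shim z mm
 [[ -1  -1  -1   0   0  -1   0   0  -1  -1  -3   0  -2  -2   1  -1   0]
 [ -3   1  -3  -1   1  -2  -1  -3  -1  -1   0  -1  -2  -2  -4   3  -2]
 [  0   1  -1  -1  -1   0  -1  -2   0   1   1   2  -1  -2  -1   2   0]
 [  0  -1   0  -2   1  -2   2  -1   2  -3   3   5   2   6   1   0   1]
 [ -1   1  -3   0  -2  -2   0  -1  -2   7   5   4   4   2   2  -1  -2]
 [ -1   0   0   0   0  -1  -4  -1   1   6   7   5   0   4   2  -2  -3]
 [ -2  -2  -2   0   0  -1   0  -1   8   5   7   7   4   5  -2  -2   0]
 [  2   1  -3  -3  -3   1  -1  10  11   9   9   8   5   4  -2  -2   2]
 [ -2  -2  -1  -1  -2   0  -1  10  10  10   7  10   9  -2   0  -3   1]
 [  0   0  -1  -2  -2   0  15  11  10  11  11  11   7  -1  -1   0   1]
 [  1  -1  -2  -1  -1   3  15  15  11 892  12   9  -2   1  -2  -1   2]
 [ -1   2  -3  -3  -1  15  16  16  13  13  15  -1   1   0   1  -3   2]
 [  0 -16  -3  -1   8  16  17  15  16  13  12   0  -1  -1   1   0   0]
 [ -3   0   0  -4  17  14  17  16  13  15   1  -1   0  -3  -1   0  -2]
 [ -2   1  -2   0  28  33  18  15  20  17  -1  -2  -2   1   0  -4  -1]
 [ -3   0   0  20  37  3
[... 2313 characters left out ...]
 -1  -3   1  -2  -2  -1]
 [  0  -2   2   0   1   0   0  41  39 892  39  40  33  -3  -4   2  -2   1  -2   0   1  -1  -1  -2]
 [ -2  -1  -2  -3   1  -3  -2   0  27  35  31  -1  -6  -3   1  -1  -1  -3  -4   0  -2   0  -1   1]
 [ -2  -2   4   1  -3   1  -3  -4   0   0  -1   0  -4  -1  -2  -2   4   1  -1   2  -2   0   4  -3]
 [ -1   0   1  -3  -2   0  -1   0   3  -2  -1  -1  -2   1   1  -2   0   0   1  -1  -5  -1  -1   0]
 [ -1   0  -3  -1   0  -1  -1   1   2  -3  -2   2   1   0   0   0  -4   1  -1   1  -2   2   0   1]
 [ -4   2  -2   0  -2  -1  -1  -1   1   1  -1   1   0  -2   2   0  -3   1   2   1  -1  -5  -2  -1]]
4339 [ 0.6851887  -0.0669722   0.07361796] [ 0.04392912 -0.01301524  0.04264656]
```

View pics/crop1.png

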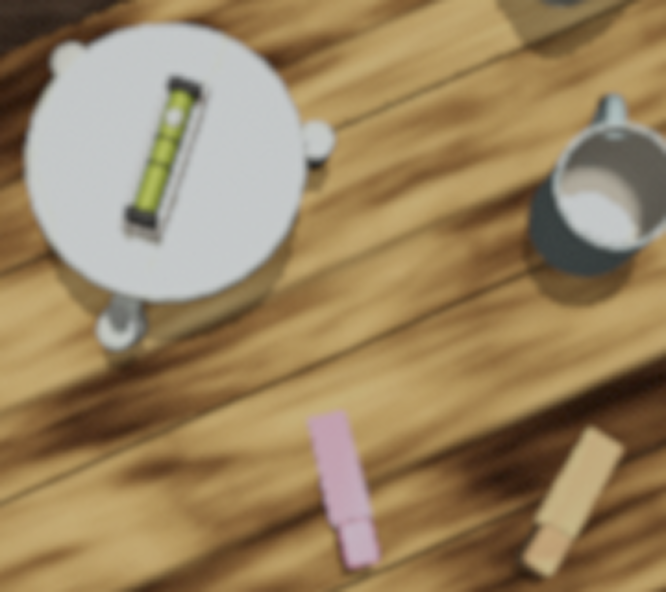

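Crop confirms: the tan shim has its grip block at crop (545,550), i.e. px (337,214), and its thin edge at crop (605,440), px (353,184). The pink one, with its block at crop (358,545), is excluded. The bubble sits towards the rear (+x), as expected. Now I'll measure the poses.

```bash
cat >> h.py <<'E'
def shim(im,d,K,T,box):
    "pose of the shim from depth: block mask (z>26mm) and ramp end"
    P=cloud(d,K,T); m=np.zeros(d.shape,bool); y0,y1,x0,x1=box
    m[y0:y1,x0:x1]=True; m&=(d>0)&(P[...,2]>.0035)&(P[...,2]<.045)
    n,l,s,_=cv2.connectedComponentsWithStats(m.astype(np.uint8)); m=l==1+np.argmax(s[1:,4])
    b=m&(P[...,2]>.027)
    q=P[m]; c=q[:,:2].mean(0); w=np.linalg.svd(q[:,:2]-c,full_matrices=False)[2][0]
    bc=P[b][:,:2].mean(0)
    if (c-bc)@w<0: w=-w
    return bc,np.arctan2(w[1],w[0]),c
def bubble(im):
    "offset of bubble in px along the vial, signed to the top of the image; line spacing"
    hsv=cv2.cvtColor(im,cv2.COLOR_RGB2HSV)
    return hsv
E
python3 - <<'E'
from h import *
D=np.load("top0.npz");im,d,K,T=[D[k] for k in("im","d","K","T")]
print("shim",shim(im,d,K,T,(178,226,326,364)))
P=cloud(d,K,T)
def comp(box,lo,hi):
    m=np.zeros(d.shape,bool);y0,y1,x0,x1=box;m[y0:y1,x0:x1]=1
    m&=(P[...,2]>lo)&(P[...,2]<hi)&(d>0);return m
# arm ends : circle at z~40mm
for nm,b in(("front",(150,162,212,230)),("bl",(72,95,200,216)),("br",(95,113,266,285))):
    m=comp(b,.012,.0585); q=P[m]; print(nm,len(q),q.mean(0).round(4),np.median(q[:,2]).round(3),q.min(0).round(3),q.max(0).round(3))
m=comp((65,165,190,285),.062,.095); q=P[m]
h=cv2.convexHull(q[:,:2].astype(np.float32)); print("disc",cv2.minEnclosingCircle(h))
r=cv2.fitEllipse(np.array(h)); print(r)
hsv=cv2.cvtColor(im,cv2.COLOR_RGB2HSV); m=np.zeros(d.shape,bool); m[80:140,215:260]=1
g=m&(hsv[...,0]>22)&(hsv[...,0]<45)&(hsv[...,1]>110); v,u=np.nonzero(g)
q=np.array([ray(a,b,K,T,.1) for a,b in zip(u,v)])[:,:2]; c=q.mean(0); w=np.linalg.svd(q-c)[2][0]; print("vial",c,np.arctan2(w[1],w[0]),len(q))
E
```

```text
shim (array([ 0.43715836, -0.30758124]), np.float64(-0.6042262940115517), array([ 0.46239096, -0.32396046]))
front 109 [ 0.5858 -0.0342  0.0379] 0.04 [ 0.573 -0.049  0.016] [ 0.599 -0.019  0.054]
bl 41 [7.682e-01 1.000e-04 4.790e-02] 0.048 [ 0.756 -0.012  0.044] [0.777 0.009 0.05 ]
br 88 [ 0.7066 -0.1651  0.0442] 0.047 [ 0.696 -0.174  0.014] [ 0.719 -0.155  0.051]
disc ((0.6882694959640503, -0.06673560291528702), 0.08981500566005707)
((0.6881999969482422, -0.06669644266366959), (0.1777244210243225, 0.17871591448783875), 157.93260192871094)
vial [ 0.6810058  -0.06653924] 2.810232856646372 142
```

```bash
python3 - <<'E'
from h import *
D=np.load("top0.npz");im,d,K,T=[D[k] for k in("im","d","K","T")]
P=cloud(d,K,T); m=np.zeros(d.shape,bool); m[150:162,212:230]=1; m&=(P[...,2]>.034)&(P[...,2]<.0445)
q=P[m]; print("armend",cv2.minEnclosingCircle(q[:,:2].astype(np.float32).reshape(-1,1,2)),q[:,:2].min(0),q[:,:2].max(0))
for u in(226.5,227.5,229.5):print(u,ray(u,152.5,K,T,.016))
yaw=-.604; g=[.4372,-.3076]
R=[np.pi,0,yaw]
movep([*g,.12],R); move_l([*g,.07],.15); print(move_l([*g,.004],.05,max_force=6))
o=observe();print(o["eef_pos"],o["ft_force"])
gripper_to(.0,40); o=observe();print(o["opening"],o["grasp_force"],o["eef_pos"],o["tcp_rot"],o["time_s"])
E
```

```text
armend ((0.5869786143302917, -0.03179977834224701), 0.013854247517883778) [ 0.57330224 -0.04322564] [ 0.59513944 -0.01872479]
226.5 [ 0.59275068 -0.04228934  0.016     ]
227.5 [ 0.59269707 -0.04478842  0.016     ]
229.5 [ 0.59258985 -0.049786    0.016     ]
False
[ 0.43748007 -0.30784598  0.00438899] [0.28194988 0.43742083 0.05913191]
0.02148733774920998 39.842875599861145 [ 0.4373404  -0.30774992  0.00417444] [ 3.14151696e+00 -3.95390947e-04 -6.03990771e-01] 4.0333
```

```bash
python3 - <<'E'
from h import *
yaw=-.331;a=np.array([np.cos(yaw),np.sin(yaw)]);f=np.array([.587,-.0318]); s=f-.135*a
move_l([.4373,-.3077,.09],.1); movep([*s,.09],[np.pi,0,yaw]); move_l([*s,.03],.1)
print(move_l([*s,.0045],.02,max_force=4)); o=observe();print(o["eef_pos"],o["tcp_rot"],o["ft_force"],o["opening"],o["grasp_force"],o["time_s"])
A,B=get_image("top")[0],get_image("scene")[0]
c=cv2.resize(A[70:220,165:315],None,fx=4,fy=4,interpolation=cv2.INTER_CUBIC);e=cv2.resize(B[80:205,215:365],(200*3,500),interpolation=cv2.INTER_CUBIC)
cv2.imwrite("pics/p2.png",cv2.resize(c,(590,590))[...,::-1]);cv2.imwrite("pics/p3.png",e[...,::-1])
E
```

```text
False
[0.45947246 0.01204936 0.00464825] [-3.14154016e+00 -2.76633493e-04 -3.31027817e-01] [-0.88664511  0.13284475 -0.17925215] 0.021624121013406612 39.53206121921539 8.4333
```

View pics/p2.png

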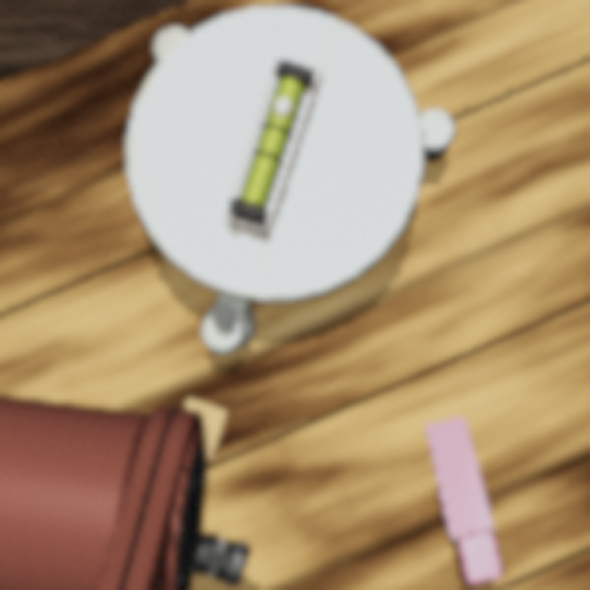

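View pics/p3.png

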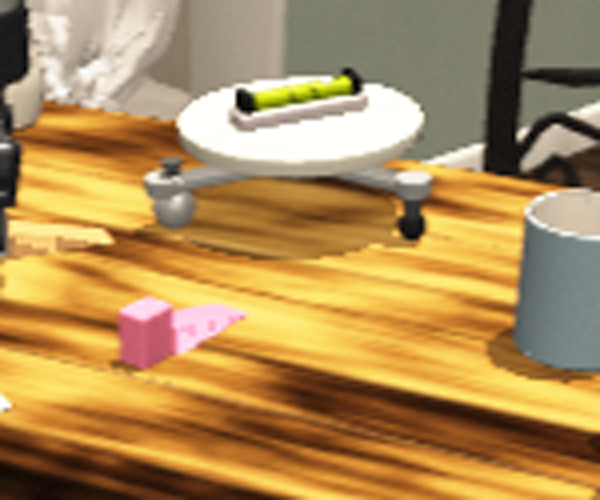

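Top: the shim's thin edge is at crop (207,404), lined up with the foot at (222,333) along the stand's axis. Scene: the ball at (175,208) is shifted to +x of its arm end, and the shim lies flat at (60,238). Next I'll push up close to the foot and set up the bubble reading.

```bash
cat >> h.py <<'E'
yaw=-.331;a=np.array([np.cos(yaw),np.sin(yaw)]);S=np.array([.45947,.01205])
def lean(show=False):
    "bubble mm from the middle of the vial's dark ends (+ = stand +x), and lean from the depth plane"
    im,d,K,T=grab("top")
    p0,p1=np.array([227.3,126.]),np.array([241.,85.]); n=200
    t=np.linspace(0,1,n); L=np.linalg.norm(p1-p0); w=(p1-p0)/L; nn=np.array([-w[1],w[0]])
    pr=[]
    for o in(-1,-.5,0,.5,1):
        q=(p0+t[:,None]*(p1-p0)+o*nn).astype(np.float32)
        pr.append(cv2.remap(im,q[None,:,0],q[None,:,1],cv2.INTER_CUBIC)[0].astype(float))
    pr=np.mean(pr,0); B,Y=pr[:,2],pr[:,:2].mean(1)
    P=cloud(d,K,T); m=np.zeros(d.shape,bool); m[65:160,190:285]=1; m&=(P[...,2]>.06)&(P[...,2]<.09)&(im.min(2)>150)
    for _ in range(3):
        q=P[m]; c=np.linalg.lstsq(np.c_[q[:,:2],np.ones(len(q))],q[:,2],rcond=None)[0]
        m&=abs(P[...,:2]@c[:2]+c[2]-P[...,2])<.004
    if show: print("B",B[::5].astype(int).tolist(),"\nY",Y[::5].astype(int).tolist())
    dark=Y<75; i0=np.nonzero(dark[:60])[0].max() if dark[:60].any() else -1; i1=140+np.nonzero(dark[140:])[0].min() if dark[140:].any() else -1
    bb=np.where((np.arange(n)>i0+6)&(np.arange(n)<(i1 if i1>0 else n)-6),np.clip(B-110,0,None),0)
    cb=(bb*np.arange(n)).sum()/max(bb.sum(),1)
    q=[ray(*(p0+w*L*x/(n-1)),K,T,.1)[:2] for x in(cb,(i0+i1)/2)]
    return (np.linalg.norm(q[0]-q[1])*np.sign(cb-(i0+i1)/2)*1000).round(1),i0,i1,c[:2]@a
E
python3 - <<'E'
from h import *
print(lean(True))
print(move_l([*(S+.034*a),.0045],.03,max_force=5)); o=observe();print((o["eef_pos"][:2]-S)@a,o["ft_force"],o["time_s"])
print(lean())
E
```

```text
B [119, 73, 65, 76, 75, 80, 93, 98, 98, 97, 97, 97, 97, 98, 97, 92, 80, 81, 92, 97, 96, 96, 91, 81, 84, 97, 128, 169, 194, 197, 173, 127, 98, 96, 90, 73, 67, 76, 113, 177] 
Y [127, 78, 67, 82, 107, 153, 183, 190, 189, 189, 189, 189, 188, 189, 189, 181, 159, 158, 179, 189, 189, 188, 178, 157, 165, 181, 183, 191, 202, 205, 198, 191, 187, 188, 179, 142, 91, 78, 112, 175]
(np.float64(70.6), np.int64(12), -1, np.float64(0.04643533860809194))
False
0.033740649154420016 [-0.47424037  0.63175828 -0.51552937] 9.875
(np.float64(70.7), np.int64(12), -1, np.float64(0.04707092909065654))
```

```bash
python3 - <<'E'
s=open("h.py").read()
i=s.index("    dark=Y<75"); s=s[:i]+"""    bb=np.where((np.arange(n)>25)&(np.arange(n)<172),np.clip(B-108,0,None),0)
    return (((bb*np.arange(n)).sum()/max(bb.sum(),1)-99.5)*.5).round(1),(c[:2]@a).round(4)
"""
open("h.py","w").write(s)
E
python3 - <<'E'
from h import *
print(lean())
for x in(.044,.050,.056,.060,.064,.068):
    hit=move_l([*(S+x*a),.0045],.012,max_force=20); o=observe();r=lean()
    print(x,hit,((o["eef_pos"][:2]-S)@a).round(4),o["eef_pos"][2].round(4),(o["ft_force"][:2]@a).round(1),o["ft_force"][2].round(1),r,o["time_s"])
    if hit or r[0]<10: break
E
```

```text
(np.float64(21.5), np.float64(0.047))
0.044 False 0.0439 0.0044 0.7 -1.0 (np.float64(21.5), np.float64(0.0467)) 10.9583
0.05 True 0.0461 0.0043 -2.2 3.8 (np.float64(21.6), np.float64(0.0452)) 11.45
```

```bash
python3 - <<'E'
from h import *
def st(x,hit):
    o=observe();r=lean();print(x,hit,((o["eef_pos"][:2]-S)@a).round(4),o["eef_pos"][2].round(4),(o["ft_force"][:2]@a).round(1),o["ft_force"].round(1),o["opening"].round(4),r,o["time_s"]);return r
for x in(.0475,.049,.0505,.052):
    hit=move_l([*(S+x*a),.0045],.004,max_force=20); r=st(x,hit)
    if hit or r[0]<10: break
A,B=get_image("top")[0],get_image("scene")[0]
cv2.imwrite("pics/p4.png",np.hstack([cv2.resize(A[70:220,165:315],(400,400),interpolation=3),cv2.resize(B[95:155,215:275],(400,400),interpolation=3)])[...,::-1])
E
```

```text
Traceback (most recent call last):
AttributeError: 'float' object has no attribute 'round'
```

```bash
cat >> h.py <<'E'
def st(x,hit):
    o=observe();r=lean();print(x,hit,((o["eef_pos"][:2]-S)@a).round(4),o["eef_pos"][2].round(4),(o["ft_force"][:2]@a).round(1),o["ft_force"].round(1),o["opening"],r,o["time_s"]);return r
E
python3 - <<'E'
from h import *
for x in(.0475,.049,.0505,.052):
    hit=move_l([*(S+x*a),.0045],.004,max_force=20); r=st(x,hit)
    if hit or r[0]<10: break
A,B=get_image("top")[0],get_image("scene")[0]
cv2.imwrite("pics/p4.png",np.hstack([cv2.resize(A[70:220,165:315],(400,400),interpolation=3),cv2.resize(B[95:155,215:275],(400,400),interpolation=3)])[...,::-1])
E
```

```text
0.0475 False 0.0462 0.0046 -9.2 [-9.   2.   8.6] 0.021375985077310335 (np.float64(21.4), np.float64(0.0473)) 12.7083
0.049 False 0.0462 0.0042 -12.1 [-11.7   3.1  11.6] 0.02176250227496833 (np.float64(21.4), np.float64(0.046)) 13.2833
0.0505 False 0.0463 0.0041 -17.7 [-17.    5.2  16.3] 0.02193246408727155 (np.float64(21.4), np.float64(0.0462)) 13.8583
0.052 False 0.0466 0.0041 -21.8 [-20.9   6.3  21.3] 0.021244304467669183 (np.float64(21.4), np.float64(0.0452)) 14.4333
```

View pics/p4.png

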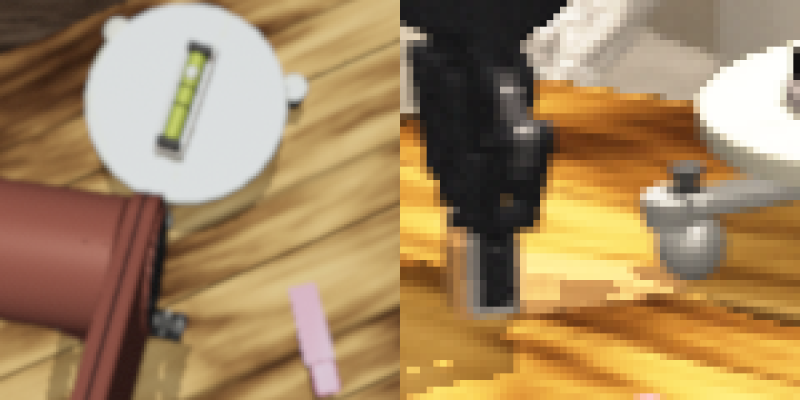

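The left panel shows the stand unmoved and the bubble still off. The right panel shows the shim tip at (670,290), against the ball at (690,250). The blocked push makes the compliant arm press down (fz is about +21 N), so I'll back off and push with the vertical force regulated to about zero.

```bash
cat >> h.py <<'E'
def push(x,z,xmax,fmax=18,stop=6.,steps=30,dx=.001):
    for i in range(steps):
        x+=dx; move_l([*(S+x*a),z],.006)
        o=observe(); f=o["ft_force"]; fa=-(f[:2]@a); p=(o["eef_pos"][:2]-S)@a
        if i%3==0 or fa>fmax: r=lean(); print(f"x{x:.4f} p{p:.4f} z{z:.4f} ez{o['eef_pos'][2]:.4f} fa{fa:.1f} fz{f[2]:.1f} lat{f[:2]@[-a[1],a[0]]:.1f} {r[0]} {r[1]} pitch{o['tcp_rot'][1]:.4f} t{o['time_s']:.1f}")
        z+=np.clip((f[2]-1.5)*.0001,-.0008,.0008)
        if fa>fmax or p>xmax or r[0]<stop: break
    return x,z
E
python3 - <<'E'
from h import *
move_l([*(S+.044*a),.0045],.02); o=observe(); print(o["ft_force"],o["eef_pos"]-[*S,0])
print(push(.044,.0045,.06))
E
```

```text
[-1.13216227  0.13846555 -1.56096538] [ 0.04166166 -0.01432856  0.00447196]
x0.0450 p0.0448 z0.0045 ez0.0043 fa1.2 fz-2.8 lat-0.1 21.5 0.0455 pitch0.0095 t15.4
x0.0480 p0.0463 z0.0045 ez0.0041 fa9.1 fz4.9 lat-1.1 21.5 0.0455 pitch0.0126 t16.5
x0.0510 p0.0481 z0.0054 ez0.0042 fa9.8 fz1.9 lat-0.5 21.5 0.0421 pitch0.0148 t17.5
x0.0540 p0.0513 z0.0052 ez0.0042 fa9.3 fz2.7 lat-0.1 18.9 0.0349 pitch0.0143 t18.5
x0.0570 p0.0545 z0.0052 ez0.0042 fa8.4 fz1.7 lat-0.6 17.3 0.0305 pitch0.0139 t19.5
x0.0600 p0.0574 z0.0052 ez0.0041 fa7.8 fz2.6 lat0.3 15.8 0.0257 pitch0.0141 t20.5
x0.0630 p0.0607 z0.0052 ez0.0041 fa7.6 fz0.0 lat0.3 14.2 0.0212 pitch0.0135 t21.5
(0.06300000000000001, np.float64(0.005074949971114229))
```

```bash
python3 - <<'E'
from h import *
for i in range(3): print(lean(i==2)); hold(.4)
im=get_image("top")[0]; cv2.imwrite("pics/p5.png",cv2.resize(im[75:175,185:295],(770,700)[:2],interpolation=3)[:600,...,::-1])
E
```

```text
(np.float64(14.0), np.float64(0.0209))
(np.float64(12.9), np.float64(0.0189))
B [149, 136, 84, 64, 76, 77, 82, 93, 100, 99, 99, 98, 99, 99, 99, 99, 98, 92, 86, 94, 98, 99, 114, 150, 184, 198, 190, 159, 117, 97, 98, 99, 98, 99, 99, 94, 80, 72, 78, 114] 
Y [158, 144, 90, 67, 80, 102, 149, 184, 193, 192, 192, 191, 191, 192, 192, 191, 190, 177, 167, 182, 191, 192, 189, 189, 199, 206, 205, 199, 193, 191, 191, 192, 191, 192, 192, 186, 156, 102, 81, 114]
(np.float64(13.0), np.float64(0.0194))
```

View pics/p5.png

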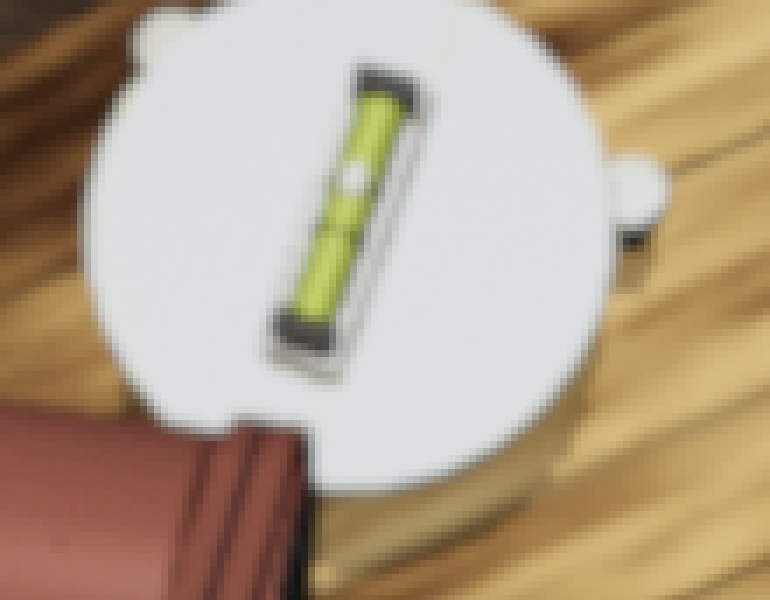

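The view shows the whole vial moved slightly with the stand's rotation (lower line at crop (335,230), bubble at (353,178)), so I'll reference the bubble to the vial's own dark ends.

```bash
python3 - <<'E'
s=open("h.py").read()
s=s.replace("    return (((bb*","""    def dk(i,j): k=np.arange(i,j); g=np.clip(125-Y[i:j],0,None); return (g*k).sum()/g.sum()
    C=99.5+(dk(2,40)+dk(165,198)-OFF)/2
    return (((bb*""").replace("sum(),1)-99.5)*.5)","sum(),1)-C)*.5)").replace("&(np.arange(n)<172)","&(np.arange(n)<178)")
s="OFF=0.\n"+s
open("h.py","w").write(s)
# calibrate OFF on first image
import h,numpy as np
D=np.load("top0.npz"); h.grab=lambda n:[D[k] for k in("im","d","K","T")]
r=h.lean()[0]; off=2*(21.5-r)/.5*1.0
# r = 21.5 - (sum-0)/2*.5  -> sum = (21.5-r)*4
off=(21.5-r)*4; print(r,off)
open("h.py","w").write(s.replace("OFF=0.",f"OFF={off:.2f}",1))
E
python3 - <<'E'
from h import *
print(lean())
x,z=push(.063,.0051,.0675,steps=8); hold(.5); print(x,z,lean(),lean())
E
```

```text
-26.6 192.4
(np.float64(9.5), np.float64(0.0207))
x0.0640 p0.0614 z0.0051 ez0.0041 fa9.4 fz3.1 lat-1.4 9.6 0.0198 pitch0.0143 t23.3
x0.0670 p0.0647 z0.0051 ez0.0041 fa8.2 fz1.5 lat-0.1 8.0 0.0138 pitch0.0136 t24.3
x0.0700 p0.0676 z0.0051 ez0.0041 fa7.3 fz2.2 lat-0.6 5.4 0.0094 pitch0.0138 t25.3
0.07 0.00518080649644447 (np.float64(4.6), np.float64(0.0096)) (np.float64(4.6), np.float64(0.0082))
```

```bash
python3 - <<'E'
from h import *
x,z=push(.070,.0052,.0736,steps=7,stop=0.); hold(.6); print(x,z,lean(),lean(True))
E
```

```text
x0.0710 p0.0688 z0.0052 ez0.0041 fa6.9 fz0.5 lat0.4 5.0 0.0068 pitch0.0133 t26.3
x0.0740 p0.0719 z0.0052 ez0.0041 fa6.8 fz-0.4 lat0.2 3.0 0.0021 pitch0.0131 t27.3
B [141, 164, 140, 79, 63, 77, 75, 78, 91, 97, 97, 98, 97, 97, 98, 96, 98, 95, 84, 94, 139, 179, 195, 191, 161, 110, 86, 93, 98, 97, 97, 98, 98, 98, 98, 97, 93, 78, 71, 80] 
Y [151, 172, 148, 84, 66, 81, 100, 145, 181, 190, 190, 190, 190, 190, 190, 190, 191, 187, 166, 152, 172, 196, 206, 204, 191, 165, 165, 184, 191, 191, 191, 191, 191, 191, 191, 191, 183, 149, 96, 83]
0.07600000000000001 0.004927727365138599 (np.float64(0.2), np.float64(-0.0007)) (np.float64(0.2), np.float64(-0.0008))
```

```bash
python3 - <<'E'
from h import *
x=.0742; move_l([*(S+x*a),.0047],.005); st(x,0)
gripper_to(.045); st(x,0)
move_l([*(S+.04*a),.012],.05); move_l([*(S+.0*a),.15],.1); hold(.5); print(lean(),lean())
im,d,K,T=grab("top"); B=get_image("scene")[0]
cv2.imwrite("pics/p6.png",np.hstack([cv2.resize(im[75:175,185:295],(440,400),interpolation=3),cv2.resize(B[95:170,215:275],(320,400),interpolation=3)])[...,::-1])
print(observe()["ft_force"],observe()["time_s"])
E
```

```text
0.0742 0 0.074 0.0044 -1.7 [-1.6  0.5 -5.5] 0.021706461619316615 (np.float64(-0.5), np.float64(-0.0031)) 29.1917
0.0742 0 0.0755 0.0056 -0.1 [ 0.   0.6 -0.3] 0.04479716151485252 (np.float64(-0.0), np.float64(-0.0)) 29.5917
(np.float64(0.2), np.float64(0.0004)) (np.float64(0.2), np.float64(0.0008))
[-0.3269965   0.0895325   0.09128675] 32.775
```

View pics/p6.png

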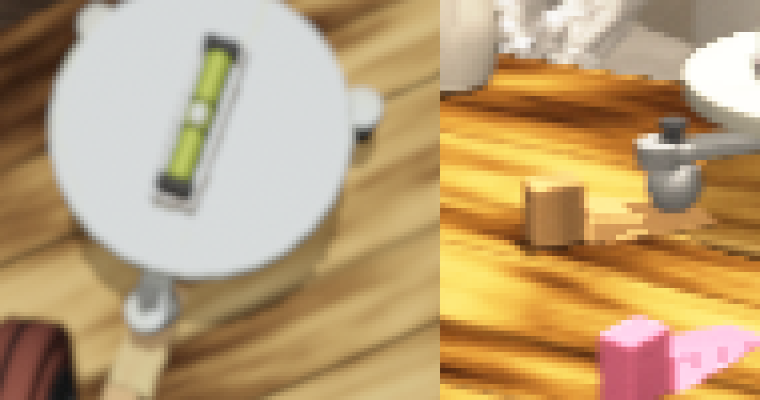

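The bubble at (200,112) lies between the black lines, the ball rests on the ramp at (675,200), and the gripper is clear.

```bash
python3 -c "
from plant import *
print(job_done())"
```

```text
the job is handed in; nothing more can be done
None
```

The wooden shim is under the stand's front foot, the bubble sits within about 0.2 mm of the middle between its two lines, and the gripper is clear. I handed the job in at about 33 s. One early push met about 22 N before I backed off and pushed more gently, and the stand showed no movement then.

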